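Reset the two-wheel cup counter

ROBOT

A 6-joint arm with a two-finger parallel gripper is mounted at the origin on a cart in front of the work surface, level with it; the furniture and walls round the work are solid. World frame = base frame: x ahead of the robot, y to its left, z up, the work surface at z = 0. Lengths are in m, angles in rad, forces in N, time in s.
With the tool pointing down it reaches from about 0.3 to 0.775 m from the base axis. Payload 14.6 kg.
Tool frame: the origin (TCP) lies on the mounting face of the last link; the fingertips stand 199 mm ahead of it and the grasp point (between the pads) lies 180 mm ahead of it; z points along the fingers, y is the direction in which the jaws open and shut (so a half turn about z gives the same grasp; the last joint's range is limited). The gripper opens to 94 mm and grips with 3 to 60 N. Pads are 16 mm wide; open, the fingers measure 119 mm over their backs; the gripper's body (75 mm by 177 mm) begins 78 mm behind the grasp point.
Start: joints at [-1.228, 0.3, 1.521, -0, 1.321, -0.067], TCP at [0.219, -0.504, 0.405] pointing down, gripper open.
Joint ranges: [-3.03, 3.03], [-0.79, 2.21], [0.23, 2.52], [-1.04, 4.18], [0, 3.07], [-2.55, 2.55]. Speed limits (rad/s): [2.22, 2.22, 2.57, 3.14, 3.14, 3.14].

INTERFACE

Orientations are given as [roll, pitch, yaw] about the fixed x, y, z axes, in that order (R = Rz(yaw) Ry(pitch) Rx(roll)).
In Python, from station import sensors, vision, job gives the robot as it stands. The module is installed in compiled form; this text tells all that it offers.
- The arm moves only by the tool arm_command, never from a script. Its argument "plan" is one flat list of numbers, 5 for each row, row after row: the closure, from -1 (fully open) to 1 (shut), so that 0 is half open, then the shift along the world's x, y, z scaled (see below), then the turn about the world's z scaled (see below). A call has 1 to 20 rows; each row is the pose to reach, as a shift and turn from the pose commanded when the call began; what a row does not reach only later rows make up. The controller multiplies each number of a shift by 400 mm and each number of a turn by 120 degrees. A row lasts 1/10 s, in which the tool goes at most 50 mm and 8.59 degrees, less where a joint would pass 70% of its speed; a pose out of reach is approached as far as the arm can. A call with a number of a shift or a turn outside -1 to 1 is refused whole. A call with a gripper value outside its range is refused whole. The fingers move at their own pace and stop on an object; "newtons" is the grip in N (left out, the last holds). Time passes only in rows, so rows that repeat a pose let the fingers close. It gives the time, the measured TCP pose, the force and the opening at its end, in the units of the state.
- sensors.get_obs(): the state, without advancing time (a new reading comes with each control period).
- vision.camera(name): name is "scene" or "side" or "wrist"; returns the picture (420x560x3 uint8, blue, green, red); there is no depth.
- vision.camera_params(name): a dict with "intrinsics" (3x3 intrinsics, pixels), "rvec" (rotation vector, rad) and "tvec" (3), from world to camera coordinates, as OpenCV has them. Camera axes: x right, y down, z forward; pixel columns grow to the right and rows downward; lengths in m; the calibration is good to about 2 mm. The wrist camera is an equidistant fisheye: a pixel r from the principal point sees the ray r / f radians off the axis. A picture is of the moment at which its call begins: read the wrist's pose just before it. camera_params takes no time and is no camera call; for the wrist camera it gives the pose at the moment of the call.
- job.hand_in(): hands the job in, once; it reports no verdict.
Trained networks look in the newest picture that a camera, given by its name, has taken for a name from the list of things; names that differ only in an ending like _2 or _b are one class to them, and where a whole thing is asked for, a point or a joint stands for the part that bears it (a point fixed in the world has none). Each returns a list of dicts, best first, with "confidence" (0 to 1); they miss things now and then, are a little off and sometimes report something else, mostly with a low value. They report only what shows in the picture. A call takes as long as a camera call. They do not tell look-alikes from the thing itself.
- vision.search_frame(name, camera): "at" ([row, column] in pixels, amid what is visible of it).
- vision.silhouettes(name, camera): "mask" (420x560 bool, what is visible of it) and "at" ([row, column] in pixels, amid what is visible of it).
- vision.pinpoint(name, camera): "at" ([row, column] in pixels: a listed point, or the origin of a listed thing).
The state is a dict: "time_s": time; "qpos": joint angles; "joint_vel": joint speeds; "tau": joint torques, N m; "ee_pos": TCP position; "eef_rot": TCP orientation; "force": force on the tool from outside, world axes, zero at the start; "moment": the same for the moment, N m; "grip_width": finger opening in m.
Only numpy, scipy, OpenCV 4.12 (cv2) and the standard library are available. Lean on these libraries where they do the work, as an engineer would, in place of code of your own. Each camera call takes 0.05 s, during which the arm holds its last target.

TASK

Reset the cup counter for a new day: with a fingertip, flick each of its two thumbwheels away from the robot, click by click, until the wheel's one wide lug stands beside the pointer posts at the back of the counter, and never push a wheel a click past them. Only flick the wheels: do not lift, tip or shove the counter, and leave everything else standing where it is.

Things in the scene. Friction and masses are not known exactly. Their poses are not given: they have to be found in the camera images.
- counter: white box 130 (x) x 160 (y) x 70 mm high, loose on rubber feet, about 1.5 kg, two grey wheels 76 mm apart in slots in its top. Origin: centre of the underside; x away from the robot (yaw within 20 deg), y left. Three steel pointer posts, 8 mm thick, tops 88 mm above the table, in a row at x = 46 mm, y = -68, 0, 68 mm: one on each side of each wheel
- wheel_left (a joint): left click wheel (y = 38 mm), rad. 0 = reset, wide lug beside the posts; grows as its top moves along counter +x. Stops every 0.785 (45 deg): 0, -0.785, -1.571, -2.356; it starts at one of the last three. A sprung roller holds it; pushing a lug takes 1.5 to 4 N; past half way it snaps to the next stop and stays, without running on if pushed below 0.1 m/s. Hard stops at -2.67 and +1.26.
- wheel_right (a joint): right click wheel (y = -38 mm), rad. 0 = reset, wide lug beside the posts; grows as its top moves along counter +x. Stops every 0.785 (45 deg): 0, -0.785, -1.571, -2.356; it starts at one of the last three. A sprung roller holds it; pushing a lug takes 1.5 to 4 N; past half way it snaps to the next stop and stays, without running on if pushed below 0.1 m/s. Hard stops at -2.67 and +1.26.
- wheel_left_axle (a point): centre of the left wheel on its axle, 66 mm above the table (counter frame 0, 38, 66 mm); the axle runs along counter y. Grey wheels: hub radius 38.5 mm, 24 mm wide, eight radial lugs 8 mm thick, ends at radius 54 mm; seven 24 mm wide, one with a 44 mm cross-bar end (mark). At a stop one lug is 22.5 deg before the top and one 22.5 deg past it; ends 21 mm to each side of the axle, 50 mm above it.
- wheel_right_axle (a point): centre of the right wheel on its axle, 66 mm above the table (counter frame 0, -38, 66 mm); the axle runs along counter y. A closed fingertip with its end 44 mm above the axle clears the hub: set down with its front face 30 mm or so on the near side, moved level along counter +x until the face is 15 mm past the axle, it pushes one lug over the top = one click; lift and go back above.
- wheel_left_lug (a point): middle of the outer end of the left wheel's wide lug (T shape: 44 mm wide in its outer 10 mm), 54 mm from the axle. From the axle, along counter x and up: reset (+50, +21) mm; one click short (+21, +50); two (-21, +50); three (-50, +21)
- wheel_right_lug (a point): middle of the outer end of the right wheel's wide lug (T shape: 44 mm wide in its outer 10 mm), 54 mm from the axle. From the axle, along counter x and up: reset (+50, +21) mm; one click short (+21, +50); two (-21, +50); three (-50, +21)
- salt_tin: blue round card drum of salt, 62 mm wide, 122 mm tall, at the back left; bystander, origin at the centre of its underside
- mill_1: brown wooden pepper mill, 58 mm wide, 170 mm tall, at the back right; bystander, origin at the centre of its underside
- oil_small: small clear oil bottle with brown cap, 51 mm wide, 123 mm tall, behind the counter; bystander, origin at the centre of its underside
- box_1: cardboard tea box 71 x 126 x 76 mm, at the left; bystander, origin at the centre of its underside
- mug_3: pink mug, 77 mm wide plus handle, 98 mm tall, at the right; bystander, origin at the centre of its underside
- jam_jar: glass clip-top jar, 85 x 71 x 69 mm, close to the left end of the counter; bystander, origin at the centre of its underside
- kitchen_timer: tomato-shaped kitchen timer, 61 mm wide, 70 mm tall, close to the right end of the counter; bystander, origin at the centre of its underside
- teaspoon_1: steel teaspoon, 130 mm long, lying on the near side of the counter; bystander, origin at the centre of its underside
There are look-alikes about, which are no part of the job. Of the things that look like the counter, the larger one is meant.

How it is judged:
By the outcome, as a careful person would: the job done as asked, in the order asked, and still so for the second after the job is handed in, with the robot touching nothing.
It also fails if it takes over 54 s, if anything falls off the work surface, if the arm or the gripper's body presses on something with over 40 N, if the wrist force passes 120 N, or if a joint passes its speed limit or range.

## Working session

There is one attempt and no reset: what is moved stays moved. The work goes in short steps, Python scripts to look and compute and a tool call to move; the robot and the scene stay as the last step left them, time stands still between calls to the robot, and variables do not carry over. Pictures are saved under pics/ and viewed, and the job is handed in when it is done.

Besides the shell and the picture viewer there is one more tool, called after "Request:" as a command line: name --argument value ..., lists and objects as JSON in quotes. arm_command: Moves the arm, as the interface text tells. Its arguments: {"type":"object","properties":{"plan":{"type":"array"},"newtons":{"type":"number"}},"required":["plan"]}

```bash
mkdir -p pics
python3 - <<'E'
from station import sensors, vision, job
import cv2, json
print(sensors.get_obs())
for n in ["scene","side","wrist"]:
    im=vision.camera(n); cv2.imwrite(f"pics/a_{n}.png",im)
    print(n,vision.camera_params(n))
E
```

```text
{'time_s': 0.0, 'qpos': array([-1.22759976e+00,  3.00454411e-01,  1.52162027e+00, -3.13134786e-05,
        1.32067032e+00, -6.66228470e-02]), 'joint_vel': array([-3.92101111e-04,  6.09233598e-05, -6.00698687e-04, -6.76299487e-04,
        6.23441946e-04,  3.40386386e-04]), 'tau': array([ 1.40397956e-04, -5.31810915e+01, -3.52736056e+01,  7.07768463e-02,
        2.42942985e-02, -9.88931151e-05]), 'ee_pos': array([ 0.21911351, -0.50442299,  0.40407877]), 'eef_rot': array([-3.14044084e+00, -4.64530207e-05,  4.09827159e-01]), 'force': array([-0.25419378,  0.14788334,  0.34961692]), 'moment': array([ 0.0380469 , -0.00013877, -0.00832691]), 'grip_width': 0.093961958223219}
scene {'intrinsics': array([[499.15129412,   0.        , 273.50389704],
       [  0.        , 499.15129412, 202.51803619],
       [  0.        ,   0.        ,   1.        ]]), 'rvec': array([ 2.22145792, -1.06468944,  0.41184593]), 'tvec': array([-0.34522922,  0.37173007,  1.09132415])}
side {'intrinsics': array([[381.60610217,   0.        , 276.91652487],
       [  0.        , 381.60610217, 213.09532305],
       [  0.        ,   0.        ,   1.        ]]), 'rvec': array([ 2.21392607,  0.0779243 , -0.01194347]), 'tvec': array([-0.58382936,  0.02413556,  0.9387926 ])}
wrist {'intrinsics': array([[325.1922621 ,   0.        , 279.8908848 ],
       [  0.        , 325.1922621 , 211.00580625],
       [  0.        ,   0.        ,   1.        ]]), 'rvec': array([-2.46270227,  1.61554523,  0.1874137 ]), 'tvec': array([-0.54952843, -0.02343441,  0.39027528])}
```

View pics/a_scene.png

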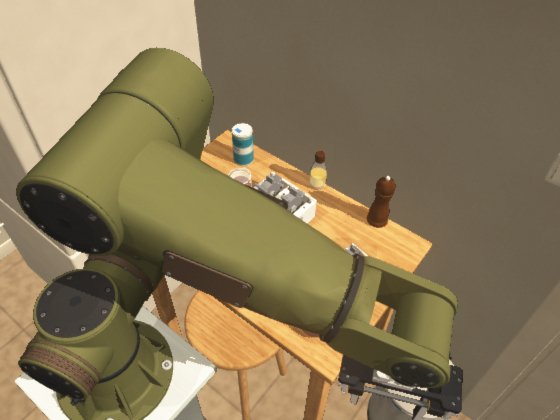

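View pics/a_side.png

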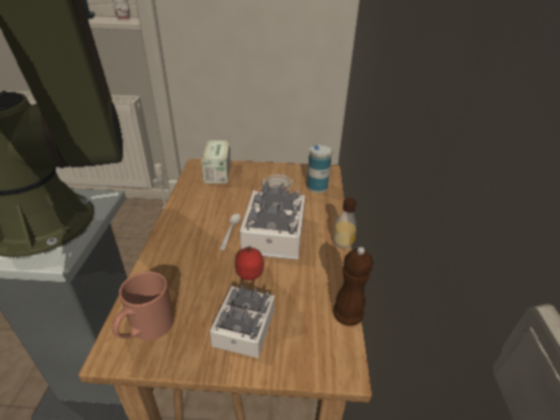

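View pics/a_wrist.png

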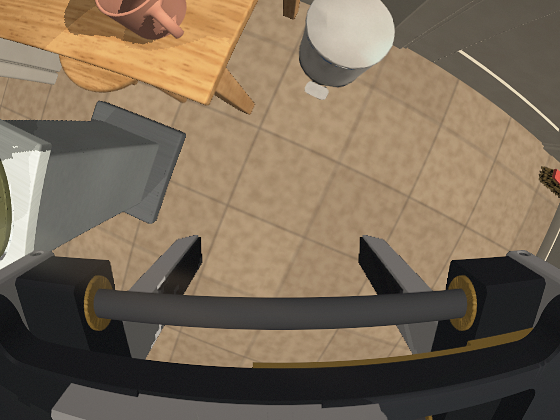

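The side view shows two white counters: a larger one at about (row 222, col 275) and a smaller one at (320, 243). The larger one, by the spoon and jam jar, fits the description. I'll enlarge it and run the networks.

```bash
cat > h.py <<'E'
import numpy as np, cv2
from station import sensors, vision, job
def P(n):
    p=vision.camera_params(n); R=cv2.Rodrigues(np.array(p["rvec"]))[0]
    return p["intrinsics"],R,np.array(p["tvec"]).ravel()
def unproj(pr,n,rc,z):
    K,R,t=pr
    x=(rc[1]-K[0,2])/K[0,0]; y=(rc[0]-K[1,2])/K[1,1]
    if n=="wrist":
        r=np.hypot(x,y); d=np.array([x/r*np.sin(r),y/r*np.sin(r),np.cos(r)]) if r>0 else np.array([0,0,1.])
    else: d=np.array([x,y,1.])
    c=-R.T@t; d=R.T@d
    return c+d*(z-c[2])/d[2]
def proj(pr,n,X):
    K,R,t=pr; c=(np.asarray(X).reshape(-1,3)@R.T)+t
    if n=="wrist":
        rr=np.hypot(c[:,0],c[:,1]); th=np.arctan2(rr,c[:,2]); s=th/np.maximum(rr,1e-9)
        uv=c[:,:2]*s[:,None]
    else: uv=c[:,:2]/c[:,2:]
    return np.c_[uv[:,1]*K[1,1]+K[1,2],uv[:,0]*K[0,0]+K[0,2]]
E
python3 - <<'E'
from h import *
im=cv2.imread("pics/a_side.png")
cv2.imwrite("pics/b_side.png",cv2.resize(im[165:365,190:330],None,fx=4,fy=4,interpolation=cv2.INTER_CUBIC)[:,:][:, :])
c=im[165:265,200:330]; cv2.imwrite("pics/b_side1.png",cv2.resize(c,None,fx=6,fy=5.9,interpolation=cv2.INTER_CUBIC))
pr=P("side")
Z=dict(counter=0,wheel_left_axle=.066,wheel_right_axle=.066,wheel_left_lug=.1,wheel_right_lug=.1)
vision.camera("side")
for k in list(Z)+["salt_tin","mill_1","oil_small","box_1","mug_3","jam_jar","kitchen_timer","teaspoon_1"]:
    for d in vision.pinpoint(k,"side")[:4]:
        print(k,round(d["confidence"],2),np.round(d["at"],1),np.round(unproj(pr,"side",d["at"],Z.get(k,0)),3))
E
```

```text
counter 0.72 [234.4 271.9] [0.573 0.004 0.   ]
counter 0.61 [328.3 246.5] [ 0.545 -0.268  0.   ]
wheel_left_axle 0.83 [302.1 248.4] [ 0.549 -0.261  0.066]
wheel_left_axle 0.72 [201.8 281.6] [0.592 0.049 0.066]
wheel_right_axle 0.68 [221. 272.] [ 0.574 -0.028  0.066]
wheel_right_axle 0.66 [323.7 239.9] [ 0.541 -0.308  0.066]
wheel_left_lug 0.74 [184.6 267.7] [0.557 0.069 0.1  ]
wheel_left_lug 0.67 [331.9 147.9] [ 0.409 -0.358  0.1  ]
wheel_left_lug 0.61 [300.3 262.1] [ 0.576 -0.284  0.1  ]
wheel_left_lug 0.56 [240.2 342. ] [ 0.72 -0.12  0.1 ]
wheel_right_lug 0.91 [324.7 258.4] [ 0.574 -0.332  0.1  ]
wheel_right_lug 0.65 [211.2 246.7] [ 0.52  -0.041  0.1  ]
salt_tin 0.92 [188.7 318.8] [0.691 0.216 0.   ]
mill_1 0.56 [314.3 350.6] [ 0.741 -0.221  0.   ]
mill_1 0.53 [240.6 342.5] [ 0.742 -0.005  0.   ]
oil_small 0.78 [241.  341.7] [ 0.74  -0.006  0.   ]
box_1 0.59 [169.6 216.2] [0.382 0.294 0.   ]
mug_3 0.66 [334.8 148.4] [ 0.37  -0.295  0.   ]
jam_jar 0.68 [203.6 276.9] [0.577 0.133 0.   ]
kitchen_timer 0.82 [270. 251.] [ 0.536 -0.118  0.   ]
teaspoon_1 0.51 [231.4 227.7] [0.465 0.006 0.   ]
```

View pics/b_side1.png

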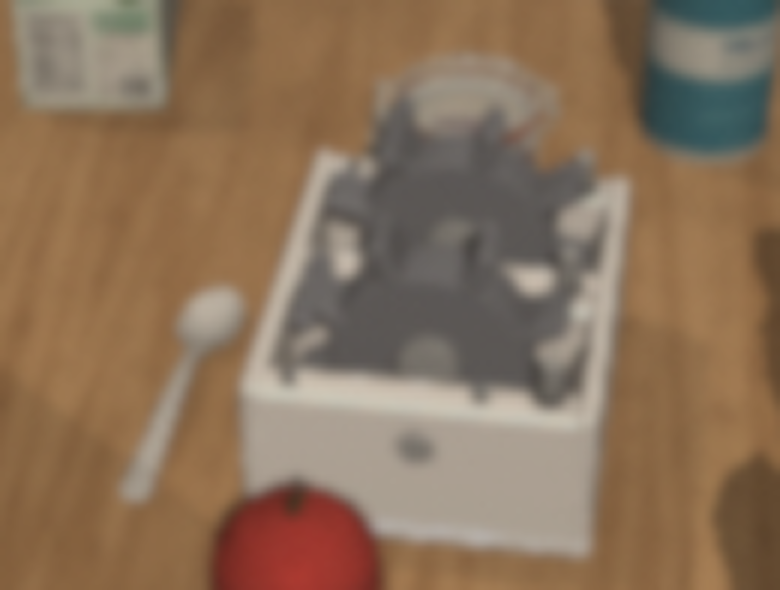

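Run:
```python
from h import *
K,R,t=P("wrist"); c=-R.T@t
o=sensors.get_obs(); from scipy.spatial.transform import Rotation as Ro
T=Ro.from_euler("xyz",o["eef_rot"]).as_matrix()
print("cam in tool",T.T@(c-o["ee_pos"])); print("cam axes in tool\n",T.T@R.T)
```

```text
cam in tool [0.06549556 0.00016048 0.01961486]
cam axes in tool
 [[-3.03180922e-04 -9.73940519e-01 -2.26803379e-01]
 [ 9.99999767e-01 -1.56598454e-04 -6.64290242e-04]
 [ 6.11462124e-04 -2.26803527e-01  9.73940340e-01]]
```

Request:
arm_command --plan '[1, 0.35, 0.63, 0, -0.15, 1, 0.35, 0.63, 0, -0.15, 1, 0.35, 0.63, 0, -0.15, 1, 0.35, 0.63, 0, -0.15, 1, 0.35, 0.63, 0, -0.15, 1, 0.35, 0.63, 0, -0.15, 1, 0.35, 0.63, 0, -0.15]' --newtons 20

```text
time_s: 1.55
ee_pos: [0.3606, -0.2492, 0.405]
eef_rot: [3.142, -0.001, 0.1]
force: [-1.0, -0.1, 0.1]
grip_width: 0.0417
```

Request:
arm_command --plan '[1, 0.3, 0.63, 0, -0.154, 1, 0.3, 0.63, 0, -0.154, 1, 0.3, 0.63, 0, -0.154, 1, 0.3, 0.63, 0, -0.154, 1, 0.3, 0.63, 0, -0.154, 1, 0.3, 0.63, 0, -0.154, 1, 0.3, 0.63, 0, -0.154, 1, 0.3, 0.63, 0, -0.154, 1, 0.3, 0.63, 0, -0.154, 1, 0.3, 0.63, 0, -0.154]'

```text
time_s: 2.55
ee_pos: [0.4789, -0.0017, 0.4047]
eef_rot: [3.142, -0.0, -0.229]
force: [-0.2, 0.3, -0.6]
grip_width: 0.0007
```

```bash
cat > look.py <<'E'
import sys
from h import *
n=sys.argv[1]
o=sensors.get_obs(); print(o["time_s"],o["ee_pos"],o["eef_rot"],o["force"],o["grip_width"])
pr=P("wrist"); im=vision.camera("wrist"); cv2.imwrite(f"pics/{n}.png",im)
np.savez(f"{n}.npz",K=pr[0],R=pr[1],t=pr[2],ee=o["ee_pos"],rot=o["eef_rot"])
Z=dict(counter=0,wheel_left_axle=.066,wheel_right_axle=.066,wheel_left_lug=.1,wheel_right_lug=.1)
for k in Z:
    for d in vision.pinpoint(k,"wrist")[:3]:
        print(k,round(d["confidence"],2),np.round(d["at"],1),np.round(unproj(pr,"wrist",d["at"],Z[k]),3))
E
python3 look.py w1
```

```text
2.55 [ 0.47888667 -0.0016886   0.40474413] [ 3.14151534e+00 -1.76758544e-04 -2.28738365e-01] [-0.18051978  0.2889193  -0.56175579] 0.0007149835084149874
counter 0.87 [108.8 254.7] [0.582 0.005 0.   ]
counter 0.69 [102.9 467.1] [ 0.541 -0.269  0.   ]
wheel_left_axle 0.69 [102.6 471.4] [ 0.541 -0.231  0.066]
wheel_left_axle 0.65 [115.1 214. ] [0.579 0.042 0.066]
wheel_left_axle 0.32 [128.2 368.4] [ 0.533 -0.105  0.066]
wheel_right_axle 0.91 [102.7 500.7] [ 0.537 -0.275  0.066]
wheel_right_axle 0.89 [102.  290.8] [ 0.574 -0.034  0.066]
wheel_left_lug 0.82 [134.9 205.5] [0.56  0.047 0.1  ]
wheel_left_lug 0.58 [ 69.1 476. ] [ 0.574 -0.223  0.1  ]
wheel_right_lug 0.96 [ 72.7 505. ] [ 0.568 -0.262  0.1  ]
wheel_right_lug 0.87 [151.5 299.3] [ 0.526 -0.03   0.1  ]
```

View pics/w1.png

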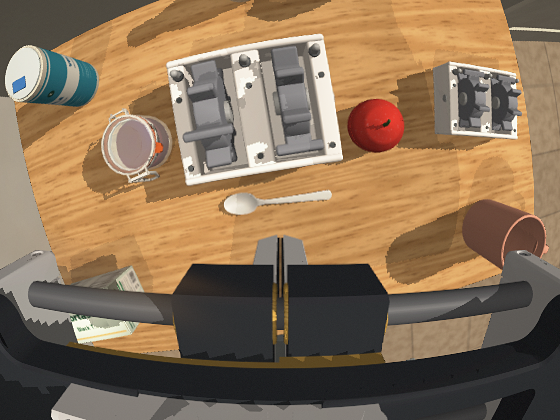

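Run:
```python
import cv2
im=cv2.imread("pics/w1.png"); cv2.imwrite("pics/w1c.png",cv2.resize(im[25:200,155:355],None,fx=4,fy=3.4,interpolation=cv2.INTER_CUBIC)[:600])
cv2.imwrite("pics/w1c.png",cv2.resize(im[30:195,155:350],None,fx=3.6,fy=3.6,interpolation=cv2.INTER_CUBIC))
```

```text
(no output)
```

View pics/w1c.png

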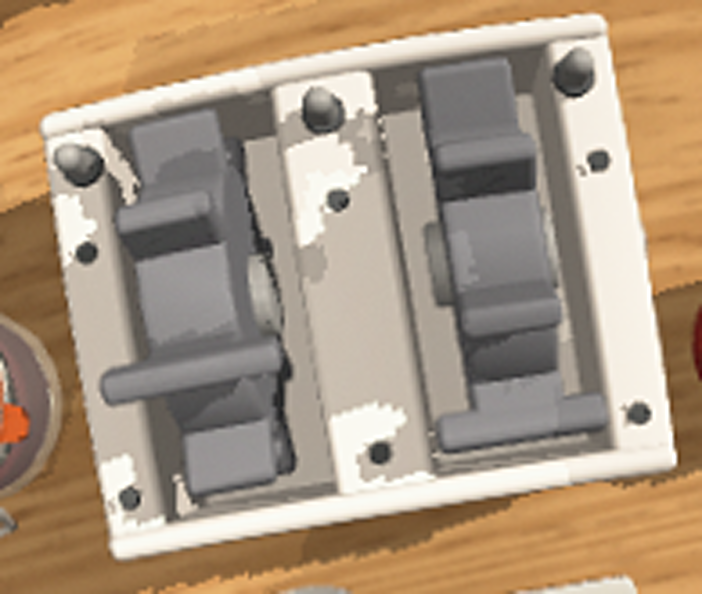

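Run:
```python
from h import *
from scipy.optimize import least_squares
f=np.load("w1.npz"); pr=(f["K"],f["R"],f["t"])
def uv(c): return np.array([[30+b/3.6,155+a/3.6] for a,b in c])-.0
M=np.array([[65,80,70],[65,-80,70],[-65,-80,70],[-65,80,70]])/1e3
m=uv([(42,120),(606,16),(676,465),(114,558)])
def W(p,M): 
    c,s=np.cos(p[2]),np.sin(p[2]); return np.c_[p[0]+c*M[:,0]-s*M[:,1],p[1]+s*M[:,0]+c*M[:,1],M[:,2]]
r=least_squares(lambda p:(proj(pr,"wrist",W(p,M))-m).ravel(),[.58,0,-.23])
p=r.x; print(p,np.degrees(p[2]),r.fun.reshape(-1,2))
pm=uv([(80,160),(325,106),(577,68)])
Mp=np.array([[46,y,88] for y in (68,0,-68)])/1e3
print(proj(pr,"wrist",W(p,Mp))-pm)
q=np.array([[x,y,z] for (y,x,z) in [(38,-21,116),(38,21,116),(-38,-50,87),(-38,21,116),(-38,-21,116)]])/1e3
a=proj(pr,"wrist",W(p,q)); print([( (c-155)*3.6,(r_-30)*3.6) for r_,c in a])
np.save("pose.npy",p)
im=cv2.imread("pics/w1c.png")
for r_,c in np.r_[a,proj(pr,"wrist",W(p,M)),proj(pr,"wrist",W(p,Mp))]: cv2.circle(im,(int((c-155)*3.6),int((r_-30)*3.6)),4,(0,0,255),-1)
cv2.imwrite("pics/w1d.png",im)
```

```text
[ 0.5765122   0.00230161 -0.07132084] -4.086383327393496 [[-1.63294923 -1.61880597]
 [-1.8296147   0.46358633]
 [ 1.72782875  1.66571127]
 [ 1.53053686 -0.77561425]]
[[-1.22723595 -4.3367236 ]
 [-1.71334902 -1.80157789]
 [-2.0095916   1.81640953]]
[(np.float64(189.7689992588879), np.float64(379.71074397852533)), (np.float64(161.34436787734182), np.float64(205.37875938433163)), (np.float64(526.2027749621947), np.float64(441.8370879075622)), (np.float64(486.02349744382974), np.float64(146.30651229881198)), (np.float64(515.06158020888), np.float64(323.650715309961))]
```

View pics/w1d.png

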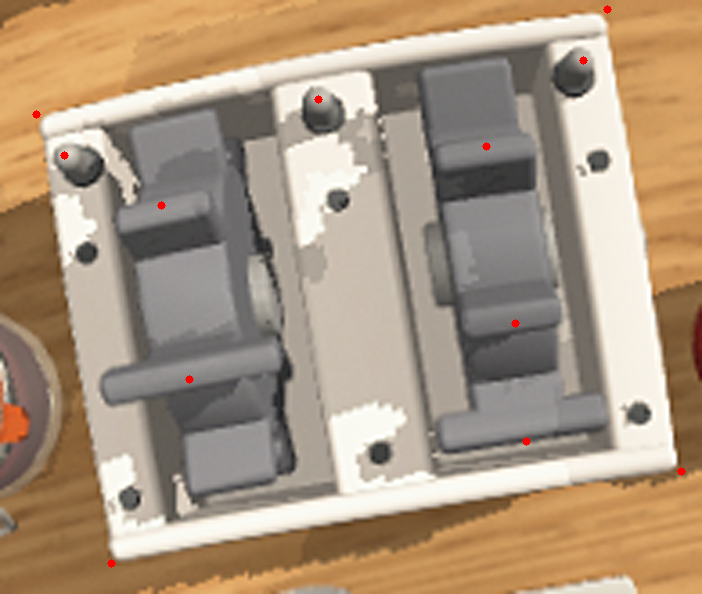

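Wheel state is clear: left wide lug is two short, at crop (190,372); right is three short, at crop (522,423). Counter yaw comes out near -4°. The fit is a bit too large, so I'm cross-checking position with the side camera (2 counters again: the larger one at side (222,275)).

Run:
```python
from h import *
o=sensors.get_obs(); print(o["ee_pos"],o["joint_vel"].round(4))
p=np.load("pose.npy"); pr=P("side")
im=vision.camera("side"); cv2.imwrite("pics/s2.png",im)
def W(p,M): 
    c,s=np.cos(p[2]),np.sin(p[2]); return np.c_[p[0]+c*M[:,0]-s*M[:,1],p[1]+s*M[:,0]+c*M[:,1],M[:,2]]
M=np.array([[65,80,70],[65,-80,70],[-65,-80,70],[-65,80,70],[65,-80,0],[46,68,88],[46,0,88],[46,-68,88],[-21,38,116],[21,38,116],[-50,-38,87]])/1e3
a=proj(pr,"side",W(p,M)); print(a.round(1))
r0,c0=160,190; c=cv2.resize(im[r0:280,c0:350],None,fx=4.8,fy=4.8,interpolation=cv2.INTER_CUBIC)
for r,cc in a: cv2.circle(c,(int((cc-c0)*4.8),int((r-r0)*4.8)),3,(0,0,255),-1)
cv2.imwrite("pics/s2c.png",c)
```

```text
[ 0.47905472 -0.000773    0.40472895] [ 0.005   0.0003 -0.0024  0.0001 -0.0006  0.0015]
[[194.9 304.7]
 [236.9 299.1]
 [230.8 238.8]
 [190.2 252.4]
 [260.8 297.4]
 [190.8 296.9]
 [207.2 294.2]
 [225.9 291.1]
 [185.2 267.4]
 [186.8 285.5]
 [213.6 249.2]]
```

View pics/s2c.png

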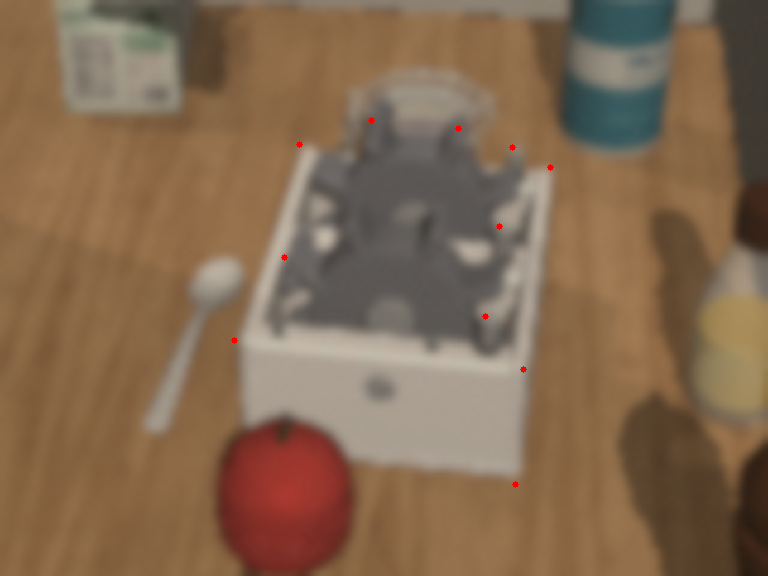

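Request:
arm_command --plan '[1, 0.142, 0.109, 0, 0.075, 1, 0.142, 0.109, 0, 0.075, 1, 0.142, 0.109, -0.08, 0.075, 1, 0.142, 0.109, -0.16, 0.075, 1, 0.142, 0.109, -0.16, 0.075, 1, 0.142, 0.109, -0.2, 0.075, 1, 0.142, 0.109, -0.237, 0.075, 1, 0.142, 0.109, -0.237, 0.075, 1, 0.142, 0.109, -0.237, 0.075]'

```text
time_s: 3.8
ee_pos: [0.5362, 0.0431, 0.3114]
eef_rot: [-3.141, -0.001, -0.07]
force: [-0.5, -0.2, 0.7]
grip_width: 0.0004
```

```bash
cat > look2.py <<'E'
import sys
from h import *
n=sys.argv[1]
o=sensors.get_obs(); print(o["time_s"],o["ee_pos"],o["eef_rot"],o["force"])
p=np.load("pose.npy"); d=o["ee_pos"][:2]-p[:2]; c,s=np.cos(p[2]),np.sin(p[2]); print("in counter mm",1e3*(c*d[0]+s*d[1]),1e3*(-s*d[0]+c*d[1]))
im=vision.camera("side"); r0,c0=140,190; a=cv2.resize(im[r0:260,c0:330],None,fx=4.8,fy=4.8,interpolation=cv2.INTER_CUBIC)
cv2.imwrite(f"pics/{n}s.png",a)
im=vision.camera("wrist"); cv2.imwrite(f"pics/{n}w.png",im)
E
python3 look2.py t1
```

```text
3.8 [0.53620447 0.04306743 0.31135399] [-3.14144666e+00 -1.28848187e-03 -6.99859952e-02] [-0.48504009 -0.21035979  0.70484501]
in counter mm -43.11024457484699 37.78984355335356
```

View pics/t1s.png

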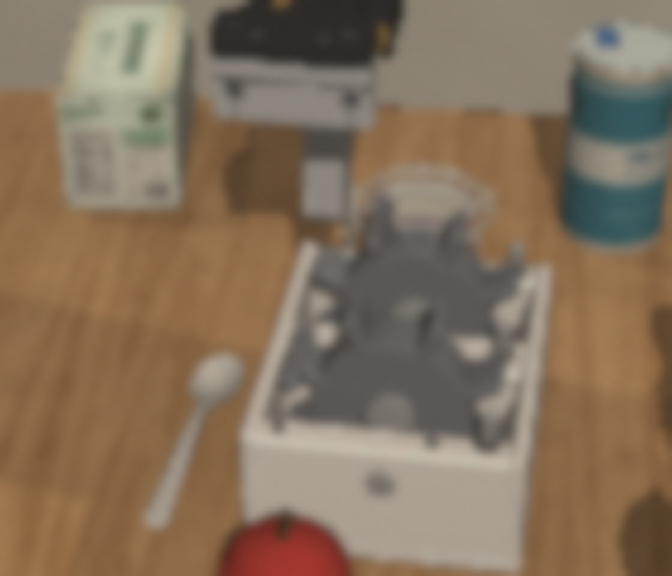

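View pics/t1w.png

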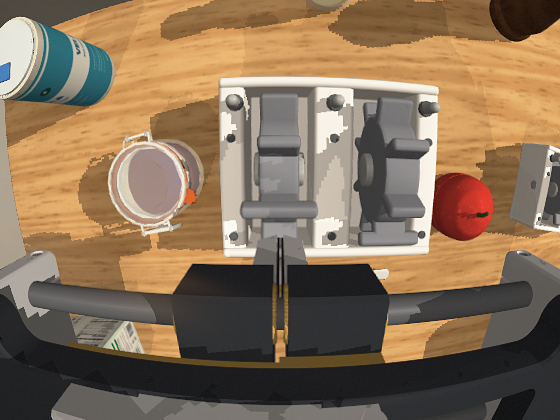

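The finger sits in line with the left wheel, about 6–10 mm short of the lug. First click now.

Request:
arm_command --plan '[1, 0.012, -0.001, -0.003, 0, 1, 0.024, -0.002, -0.003, 0, 1, 0.036, -0.003, -0.003, 0, 1, 0.048, -0.003, -0.003, 0, 1, 0.06, -0.004, -0.003, 0, 1, 0.072, -0.005, -0.003, 0, 1, 0.084, -0.006, -0.003, 0, 1, 0.096, -0.007, -0.003, 0, 1, 0.106, -0.007, -0.003, 0, 1, 0.115, -0.008, -0.003, 0, 1, 0.115, -0.008, -0.003, 0, 1, 0.115, -0.008, -0.003, 0]'

```text
time_s: 5.1
ee_pos: [0.5819, 0.0399, 0.3086]
eef_rot: [-3.142, 0.0, -0.07]
force: [-0.4, 0.7, -0.2]
grip_width: 0.0003
```

```bash
python3 look2.py t2
```

```text
5.1 [0.58191328 0.03993286 0.30856471] [-3.14156334e+00  1.56620247e-04 -6.98732052e-02] [-0.35151899  0.68620821 -0.17295265]
in counter mm 2.705735974496755 37.920462821931515
```

View pics/t2s.png

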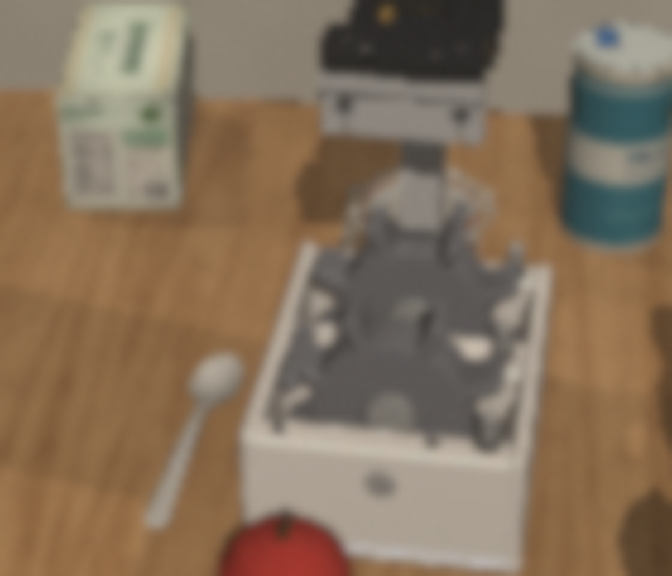

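View pics/t2w.png

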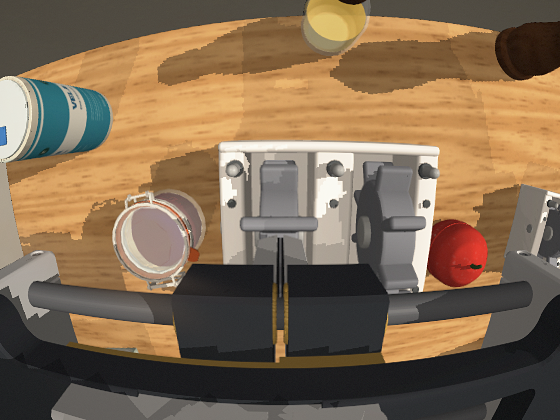

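Request:
arm_command --plan '[1, -0.006, 0, 0, 0, 1, -0.006, 0, 0.04, 0, 1, -0.006, 0, 0.07, 0, 1, -0.06, 0.004, 0.07, 0, 1, -0.115, 0.008, 0.07, 0, 1, -0.115, 0.008, 0.07, 0, 1, -0.115, 0.008, 0.035, 0, 1, -0.115, 0.008, 0, 0, 1, -0.115, 0.008, 0, 0, 1, -0.103, 0.007, 0, 0, 1, -0.091, 0.006, 0, 0, 1, -0.079, 0.005, 0, 0, 1, -0.067, 0.005, 0, 0, 1, -0.055, 0.004, 0, 0, 1, -0.043, 0.003, 0, 0, 1, -0.031, 0.002, 0, 0, 1, -0.019, 0.001, 0, 0, 1, -0.01, 0, 0, 0, 1, 0, 0, 0, 0, 1, 0, 0, 0, 0]'

```text
time_s: 7.2
ee_pos: [0.5823, 0.0399, 0.3086]
eef_rot: [-3.142, -0.0, -0.07]
force: [-0.7, -0.3, -0.4]
grip_width: 0.0005
```

```bash
python3 look2.py t3
```

```text
7.2 [0.58227239 0.03990827 0.30856661] [-3.14156647e+00 -7.69318077e-05 -6.98936718e-02] [-0.71481963 -0.3003234  -0.38296412]
in counter mm 3.065686685736453 37.92153250152334
```

View pics/t3w.png

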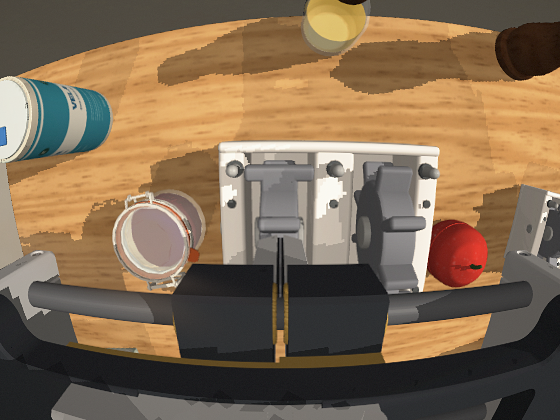

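Left wheel's wide lug now lies in line with the posts, about (268,170) in the wrist image. On to the right wheel.

Request:
arm_command --plan '[1, -0.006, 0, 0, 0, 1, -0.006, 0, 0.04, 0, 1, -0.006, 0, 0.08, 0, 1, -0.06, -0.05, 0.08, 0, 1, -0.129, -0.12, 0.08, 0, 1, -0.129, -0.182, 0.08, 0, 1, -0.129, -0.182, 0.08, 0, 1, -0.129, -0.182, 0.035, 0, 1, -0.129, -0.182, 0, 0, 1, -0.129, -0.182, 0, 0]'

```text
time_s: 8.3
ee_pos: [0.53, -0.0323, 0.3067]
eef_rot: [-3.141, 0.003, -0.069]
force: [0.7, 0.3, 1.1]
grip_width: 0.0005
```

```bash
python3 look2.py t4
```

```text
8.3 [ 0.53004757 -0.03229285  0.30665765] [-3.14132215  0.00345897 -0.06934025] [0.67471337 0.33208085 1.05014129]
in counter mm -43.88128395194601 -37.817594542922826
```

View pics/t4w.png

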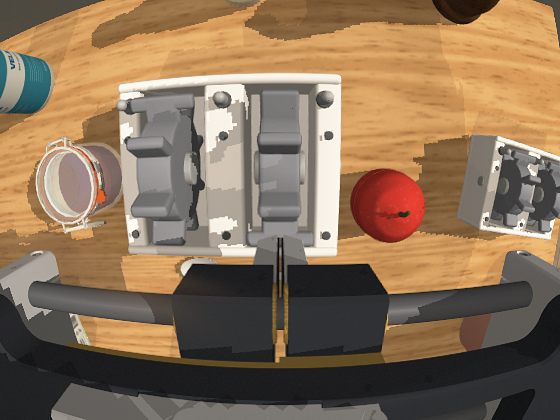

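View pics/t4s.png

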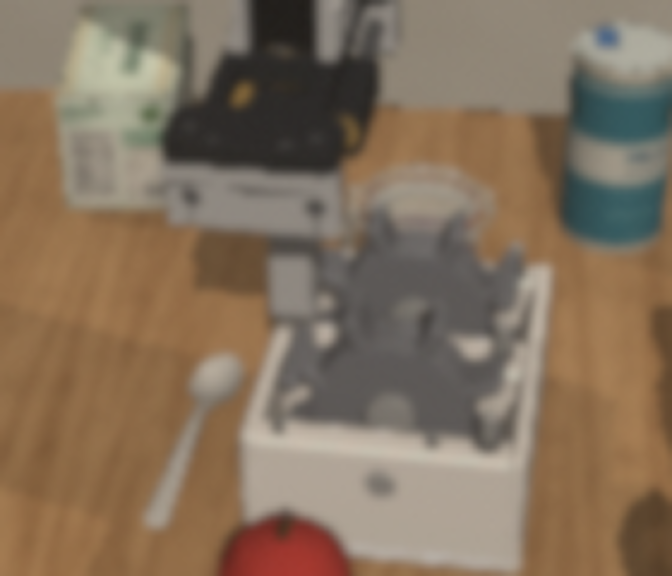

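Request:
arm_command --plan '[1, 0.012, -0.001, 0, 0, 1, 0.024, -0.002, 0, 0, 1, 0.036, -0.003, 0, 0, 1, 0.048, -0.003, 0, 0, 1, 0.06, -0.004, 0, 0, 1, 0.072, -0.005, 0, 0, 1, 0.084, -0.006, 0, 0, 1, 0.096, -0.007, 0, 0, 1, 0.106, -0.007, 0, 0, 1, 0.115, -0.008, 0, 0, 1, 0.115, -0.008, 0, 0, 1, 0.109, -0.008, 0, 0, 1, 0.109, -0.008, 0.04, 0, 1, 0.109, -0.008, 0.07, 0, 1, 0.05, -0.004, 0.07, 0, 1, 0, 0, 0.07, 0, 1, 0, 0, 0.07, 0, 1, 0, 0, 0.035, 0, 1, 0, 0, 0, 0, 1, 0, 0, 0, 0]'

```text
time_s: 10.4
ee_pos: [0.5304, -0.0329, 0.3058]
eef_rot: [-3.141, 0.004, -0.07]
force: [-0.1, -0.1, 0.4]
grip_width: 0.0003
```

```bash
python3 look2.py t5
```

```text
10.4 [ 0.53037431 -0.03288139  0.30581307] [-3.14132325  0.00409066 -0.06990204] [-0.10203324 -0.13183694  0.3824943 ]
in counter mm -43.513436613936136 -38.38135794533019
```

View pics/t5w.png

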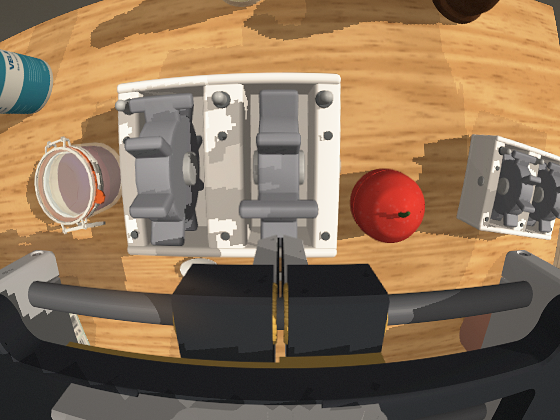

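One click done; wide lug is now on the near side of the top, at (278,210). Second click.

Request:
arm_command --plan '[1, 0.012, -0.001, 0.003, 0, 1, 0.024, -0.002, 0.003, 0, 1, 0.036, -0.003, 0.003, 0, 1, 0.048, -0.003, 0.003, 0, 1, 0.06, -0.004, 0.003, 0, 1, 0.072, -0.005, 0.003, 0, 1, 0.084, -0.006, 0.003, 0, 1, 0.096, -0.007, 0.003, 0, 1, 0.106, -0.007, 0.003, 0, 1, 0.115, -0.008, 0.003, 0, 1, 0.115, -0.008, 0.003, 0, 1, 0.109, -0.008, 0.003, 0, 1, 0.109, -0.008, 0.04, 0, 1, 0.109, -0.008, 0.07, 0, 1, 0.05, -0.004, 0.07, 0, 1, 0, 0, 0.07, 0, 1, 0, 0, 0.07, 0, 1, 0, 0, 0.035, 0, 1, 0, 0, 0.003, 0, 1, 0, 0, 0.003, 0]'

```text
time_s: 12.5
ee_pos: [0.5304, -0.0329, 0.3074]
eef_rot: [-3.141, 0.004, -0.07]
force: [-1.3, -1.3, 0.0]
grip_width: 0.0003
```

```bash
python3 look2.py t6
```

```text
12.5 [ 0.53044591 -0.03286021  0.30735103] [-3.14135095  0.00374042 -0.06982197] [-1.28178507 -1.28202824  0.01668623]
in counter mm -43.44352819431796 -38.35512586183166
```

View pics/t6w.png

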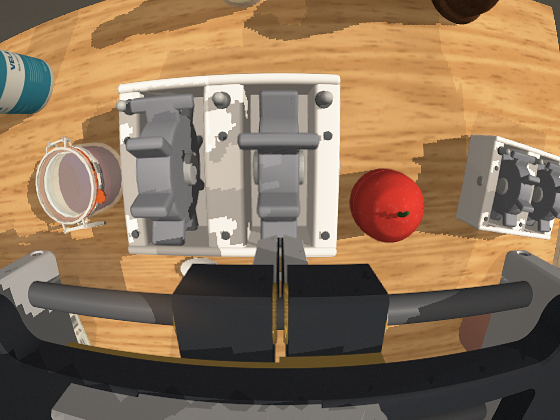

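Wide lug is one short, at (278,141). Last click, then lift clear and draw back.

Request:
arm_command --plan '[1, 0.012, -0.001, 0, 0, 1, 0.024, -0.002, 0, 0, 1, 0.036, -0.003, 0, 0, 1, 0.048, -0.003, 0, 0, 1, 0.06, -0.004, 0, 0, 1, 0.072, -0.005, 0, 0, 1, 0.084, -0.006, 0, 0, 1, 0.096, -0.007, 0, 0, 1, 0.106, -0.007, 0, 0, 1, 0.115, -0.008, 0, 0, 1, 0.115, -0.008, 0, 0, 1, 0.109, -0.008, 0, 0, 1, 0.109, -0.008, 0.04, 0, 1, 0.109, -0.008, 0.08, 0, 1, 0.05, 0.04, 0.16, 0, 1, -0.05, 0.08, 0.24, 0, 1, -0.1, 0.08, 0.24, 0, 1, -0.1, 0.08, 0.24, 0, 1, -0.1, 0.08, 0.24, 0]'

```text
time_s: 14.5
ee_pos: [0.4902, -0.0009, 0.4061]
eef_rot: [3.142, -0.001, -0.07]
force: [-0.2, 0.6, -0.0]
grip_width: 0.0001
```

```bash
python3 look.py w7; python3 look2.py t7
python3 - <<'E'
import cv2
im=cv2.imread("pics/w7.png"); cv2.imwrite("pics/w7c.png",cv2.resize(im[20:190,180:380],None,fx=3.5,fy=3.5,interpolation=cv2.INTER_CUBIC))
E
```

```text
14.5 [ 0.49022421 -0.00085348  0.40609423] [ 3.14158538e+00 -7.96810787e-04 -6.97870187e-02] [-0.22218581  0.61593813 -0.00996419] 0.00013462387068519208
counter 0.96 [145.7 476.5] [ 0.537 -0.269  0.   ]
counter 0.91 [115.9 271.6] [0.581 0.003 0.   ]
wheel_left_axle 0.96 [141.1 482.9] [ 0.546 -0.233  0.066]
wheel_left_axle 0.87 [116.4 232.2] [0.58  0.04  0.066]
wheel_right_axle 0.91 [145.9 506.8] [ 0.541 -0.27   0.066]
wheel_right_axle 0.72 [116.5 307.7] [ 0.574 -0.034  0.066]
wheel_left_lug 0.97 [ 63.1 227.1] [0.626 0.036 0.1  ]
wheel_left_lug 0.94 [113.4 490.3] [ 0.575 -0.22   0.1  ]
wheel_left_lug 0.27 [208.3 278.8] [0.492 0.    0.1  ]
wheel_right_lug 0.86 [123.2 521.3] [ 0.567 -0.265  0.1  ]
wheel_right_lug 0.36 [3.000e-01 4.295e+02] [ 0.689 -0.16   0.1  ]
14.8 [ 0.49075725 -0.00100736  0.4052666 ] [-3.14158498e+00  1.07681864e-03 -7.00291037e-02] [ 0.07850042 -0.09620256 -0.05048355]
in counter mm -85.3011394969974 -9.411483564380035
```

View pics/w7.png

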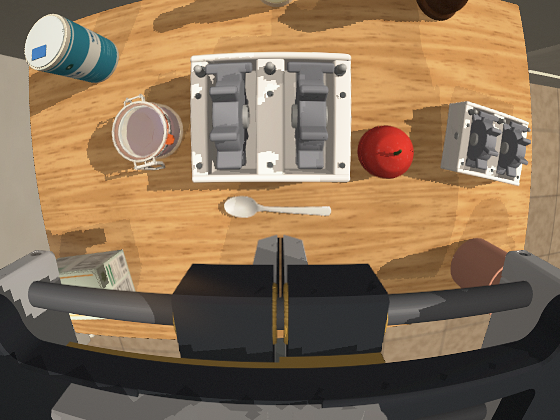

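View pics/w7c.png

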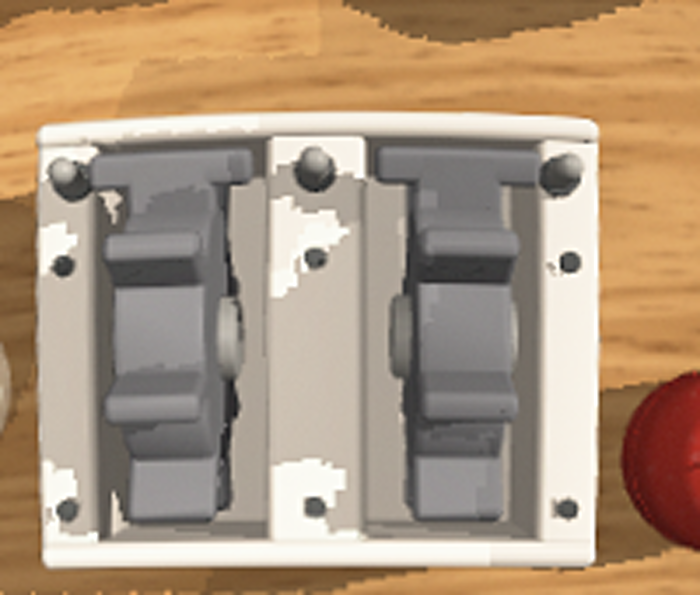

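View pics/t7s.png

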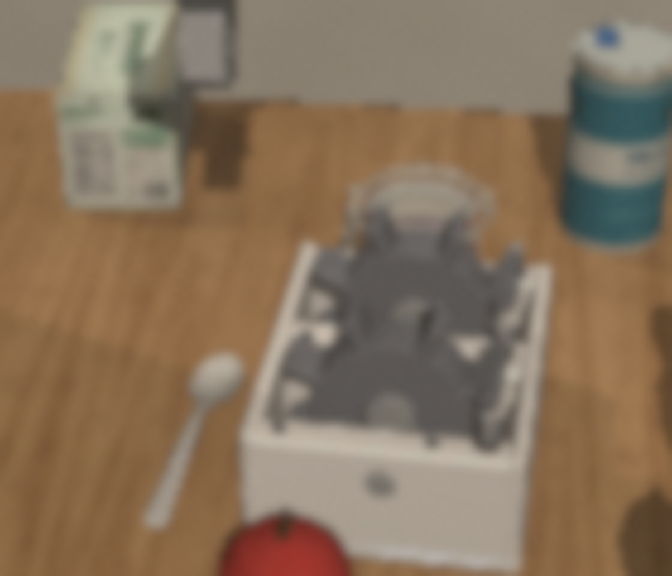

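Both T-shaped wide lugs, at crop (172,165) and (460,165), lie in the row of posts. The counter and bystanders are unmoved and the robot is clear. Handing in.

```bash
python3 -c "
from station import job
print(job.hand_in())"
```

```text
the job is handed in; nothing more can be done
None
```

Both wheels are at reset: I flicked the left wheel two clicks and the right wheel three, one click at a time at about 0.05 m/s, then lifted clear and handed in at 14.8 s.

- **Wheels:** The last wrist picture shows both wide T-shaped lugs standing in the row of pointer posts, with neither wheel a click past them.
- **Surroundings:** In the side and wrist pictures the counter and the bystanders in view stood where they had been. Wrist force readings at the end of each move stayed below about 2 N.
- **Disagreements:**
  - The first yaw estimate from the side-camera detections was -13°, against -4° from the fitted box corners. I used -4°, and the finger lined up with the wheels.
  - The box looked about 3% smaller than its stated size in both cameras.
  - In the final picture the network did not find the right wheel's lug, so I confirmed that one by eye only.

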